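# Hold the wide spring clip open over the guide card

### The arm

A 6-joint arm with a two-finger parallel gripper is mounted at the origin on the work surface. World frame = base frame: x ahead of the robot, y to its left, z up, the work surface at z = 0. Lengths are in m, angles in degrees, forces in N, time in s.
With the tool pointing down it reaches from about 0.25 to 0.8 m from the base axis. Payload 8.5 kg.
Tool frame: the origin (TCP) lies on the front face of the gripper's body, between the roots of the fingers; the fingertips stand 73 mm ahead of it and the grasp point (between the pads) lies 54 mm ahead of it (env.tips_ahead is the distance from the TCP to the fingertips, in m); z points along the fingers, y is the direction in which the jaws open and shut (so a half turn about z gives the same grasp; the last joint's range is limited). The gripper opens to 85 mm and grips with 20 to 120 N. Pads are 22 mm wide; open, the fingers measure 114 mm over their backs; the gripper's body (76 mm by 85 mm) begins 54 mm behind the grasp point. The pads swing forward as they close: fully open they stand 13 mm farther back than shut.
Start: joints at [67.666, 13.648, -0.773, 75.585, 0, 90], TCP at [0.199, 0.486, 0.304] pointing down, gripper open.
Joint ranges: [-152.45, 152.45], [-59.26, 108.67], [-65.41, 83.53], [-104.44, 129.93], [-82.83, 76.93], [-180, 180]. Speed limits (degrees/s): [127.2, 127.2, 159.86, 180, 180, 180].

### API

Orientations are given as [roll, pitch, yaw] about the fixed x, y, z axes, in that order (R = Rz(yaw) Ry(pitch) Rx(roll)).
In Python, from workcell import env gives the robot as it stands. The module is installed in compiled form; this text tells all that it offers.
- The arm moves only by the tool carry_out, never from a script. Its argument "targets" is a list of rows, each an object of numbers: "jaw": the closure, from 0 (fully open) to 1 (shut); "dx", "dy", "dz": the shift along the world's x, y, z in mm; "roll": the turn about the world's z in rad. A call has exactly 8 rows; each row is the pose to reach, as a shift and turn from the pose commanded when the call began; what a row does not reach only later rows make up. A row lasts 1/8 s, in which the tool goes at most 62.5 mm and 10.7 degrees, less where a joint would pass 70% of its speed; a pose out of reach is approached as far as the arm can. A call with a gripper value outside its range is refused whole. The fingers move at their own pace and stop on an object; "force" is the grip in N (left out, the last holds). Time passes only in rows, so rows that repeat a pose let the fingers close, or fill a call up. It gives the time, the measured TCP pose, the force and the opening at its end, in the units of the state.
- env.state(): the state, without advancing time (a new reading comes with each control period).
- env.camera(name): name is "scene" or "top"; returns a dict with "img" (480x640x3 uint8, red, green, blue), "fovy" (degrees; the focal length in pixels is half the picture's height over the tangent of half this angle, whatever the lens; pixels are square), "cx", "cy" (the principal point, pixels), "k1" (the pictures are not rectified: a ray, as slopes to the right and down, at radius r is drawn at 1 + k1 r^2 times it, then the intrinsics apply), "R" (3x3) and "t" (3): a world point X has camera coordinates R X + t. Camera axes: x right, y down, z forward; pixel columns grow to the right and rows downward; lengths in m; the calibration is good to about 2 mm. A picture is of the moment at which its call begins. There is no depth.
- env.finish_job(): hands the job in, once; it reports no verdict.
The state is a dict: "time_s": time; "joint_positions": joint angles; "joint_vel": joint speeds; "effort": joint torques, N m; "tcp_pos": TCP position; "orientation": TCP orientation; "ft_force": force on the tool from outside, world axes, zero at the start; "wrist_torque": the same for the moment, N m; "finger_gap": opening from 0.0 (shut) to 1.0 (fully open).
Only numpy, scipy, OpenCV 4.12 (cv2) and the standard library are available. Lean on these libraries where they do the work, as an engineer would, in place of code of your own. Each camera call takes 0.05 s, during which the arm holds its last target. There are 200 camera calls.

### The job

Lift the wider of the two spring clips up and off its double-prong hook, squeeze it wide open and bring it down astride the top edge of the tall guide card standing in the pamphlet box: near the middle of the edge, square to the card, the edge about half-way up inside the gaping jaws and neither jaw touching the card. Finish while still holding it there, squeezed wide open, so that I can slip a leaflet in beside the card; do not let it bite and do not let go. Do not knock the card, and leave the narrow clip and everything else on the table where it is.

Things in the scene. Friction and masses are not known exactly. Their poses are not given: they have to be found in the camera images.
- wideclip: The wider nickel-steel spring clip (two sprung halves on a pin, about 0.09 kg), hanging jaws down on either hook. Origin: middle of the pin, which is about half-way up. Own x along pin and lips, y across from half to half, z up from jaws to handles; the same after a half turn about z. Lips 80 mm long (x); shut, they meet 42 mm below the pin. Just below the pin the jaws are 11 mm apart inside.
- wideclip_ends (a point): Point midway between the rolled ends of the wide clip's V-splayed handles, 52 mm above the pin (clip frame). The ends are bars 5 mm thick, 36 mm long (x); shut, they measure 61 mm over the outsides (y). Squeezed together along y they open the jaws: this starts at about 8 N a side; at about 14 N the clip is fully open against its stop, the ends 30 mm over the outsides and 58 mm above the pin.
- wideclip_lips (a point): Middle of the jaw lips of the wide clip, 41 mm below the pin (clip frame). Fully open, the gap between the lips is about 24 mm and the jaws measure at most 31 mm over their outsides.
- wideclip_jaw (a joint): Opening of the wide clip: the angle each half has turned about the pin (both turn alike), 0 = shut, 0.28 rad = fully open. A spring drives it shut.
- narrowclip: The other clip, a bystander on the other hook: same outline and same frame, but its lips are only 40 mm long and its handles 26 mm wide.
- rail: Fixed hook rail: base plate 150 x 230 x 5 mm, two posts, a strip up to 160 mm high at own x = +58 mm. Origin on the table below the hanging clips. Hooks at own y = +-60 mm point to own -x: two 5 mm wires 38 mm apart (centres), 150 mm high, tips at x = -40 mm turned up to 163 mm. A clip hangs between the wires at x = 0, pin along own x and 127 mm high, splayed handles resting on them.
- card: The tall guide card: buff board 180 mm long, 3.5 mm thick, standing upright and fixed in the pamphlet box. Origin: middle of its top edge, 185 mm above the table. Own x runs along the top edge, own y is square to the card's face, own z is up.
- pambox: Fixed marbled pamphlet box, 230 mm long (own x), 130 mm wide (own y), its low front at own -x; the sides rise from 75 mm to 150 mm height. Origin on the table under its middle. The pamphlets in it end at least 50 mm lower than the card's top edge.
- stamp: Rubber stamp, 60 x 26 x 75 mm, bystander. Origin at the centre of its underside.
- weight: Steel paper weight with knob, 60 mm across, 62 mm high, bystander. Origin at the centre of its underside.
- paste: White paste jar, 60 mm across, 85 mm high, bystander. Origin at the centre of its underside.
- pencils: Dark pencil cup with pencils, 72 mm across, about 175 mm high, bystander. Origin at the centre of its underside.
- brush: Brush lying on the table, bystander.
- tape: Roll of tape lying flat, 84 mm across, 24 mm high, bystander. Origin at the centre of its underside.
- pile: Pile of three pamphlets, 150 x 105 x 18 mm, bystander. Origin at the centre of its underside.

How it is judged (in metres and radians):
On the way:
1. the wide clip has been lifted off its hook and is held in the fingers (distance of wideclip from where it was at the start of the episode above 0.03 m and contact force between wideclip and rail below 0.05 N and contact force between the fingers and wideclip above 1 N and height (world z) of wideclip above 0.13 m), for 0.2 s.
At the end, for the whole second after the job is handed in: The fingers hold the wide clip at rest, open at least 0.22 rad, touching neither card, box nor rail; the middle of the card's top edge is 9 to 32 mm below the pin, within 8 mm of the jaws' middle plane and 30 mm of the lips' middle; lips along the edge to 0.2 rad, clip upright to 0.25 rad (value of joint wideclip_jaw above 0.22 rad and z of card in the frame of wideclip between -0.032 and -0.009 m and y of card in the frame of wideclip between -0.008 and 0.008 m and x of card in the frame of wideclip between -0.03 and 0.03 m and angle between the x axis of wideclip and the x axis of card, either way round below 0.2 rad and angle between wideclip's own z axis and vertical below 0.25 rad and contact force between the fingers and wideclip above 4 N and contact force between wideclip and card below 0.2 N and contact force between wideclip and pambox below 0.2 N and contact force between wideclip and rail below 0.2 N and linear speed of wideclip below 0.03 m/s); the arm keeps its last pose, push and grip.
It fails at once if the card was knocked: pushed with more than 6 N (contact force between any of wideclip, the arm, the fingers and card above 6 N).
It fails at once if the narrow clip was moved more than 30 mm (distance of narrowclip from where it was at the start of the episode above 0.03 m).
It fails at once if another thing on the table was moved more than 30 mm or tipped over (distance of any of stamp, weight, paste, pencils, brush, tape, pile from where it was at the start of the episode above 0.03 m or angle between any of stamp, weight, paste, pencils's own z axis and vertical above 0.7 rad).
It also fails if it takes over 43 s, if anything falls off the work surface, if the arm or the gripper's body presses on something with over 40 N, if the wrist force passes 120 N, or if a joint passes its speed limit or range.

## Working session

There is one attempt and no reset: what is moved stays moved. The work goes in short steps, Python scripts to look and compute and a tool call to move; the robot and the scene stay as the last step left them, time stands still between calls to the robot, and variables do not carry over. Pictures are saved under pics/ and viewed, about 8 in all and at most 12, crops included, and the job is handed in when it is done.

Besides the shell and the picture viewer there is one more tool, called as name(argument=value, ...), one argument or row to a line, values as JSON. carry_out: Moves the arm, as the interface text tells. Its arguments: {"type":"object","properties":{"targets":{"type":"array"},"force":{"type":"number"}},"required":["targets"]}

```bash
mkdir -p pics; cat > h.py <<'E'
import numpy as np, cv2
from workcell import env
def K(c):
    f=c["img"].shape[0]/2/np.tan(np.radians(c["fovy"])/2)
    return f
def ray(c,u,v):
    f=K(c); d=np.array([(u-c["cx"])/f,(v-c["cy"])/f]); s=d.copy()
    for _ in range(20): s=d/(1+c["k1"]*(s@s))
    R=np.array(c["R"]); o=-R.T@np.array(c["t"]); w=R.T@np.array([s[0],s[1],1]); return o,w/np.linalg.norm(w)
def onz(c,u,v,z):
    o,w=ray(c,u,v); return o+w*(z-o[2])/w[2]
def proj(c,X):
    p=np.array(c["R"])@np.array(X)+np.array(c["t"]); s=p[:2]/p[2]; s=s*(1+c["k1"]*(s@s)); return s*K(c)+[c["cx"],c["cy"]]
def tri(c1,p1,c2,p2):
    A=np.zeros((3,3));b=np.zeros(3);L=[]
    for c,p in((c1,p1),(c2,p2)):
        o,w=ray(c,*p); M=np.eye(3)-np.outer(w,w);A+=M;b+=M@o;L.append((o,M))
    X=np.linalg.solve(A,b); return X,[np.linalg.norm(M@(X-o)) for o,M in L]
def save(c,n): cv2.imwrite(f"pics/{n}.png",c["img"][:,:,::-1])
E
python3 - <<'E'
from h import *
import pickle
for n in("scene","top"):
    c=env.camera(n); save(c,n+"0"); pickle.dump(c,open(n+"0.pkl","wb"))
    R=np.array(c["R"]);print(n,c["fovy"],c["k1"],-R.T@np.array(c["t"]),R[2])
print(env.state())
E
```

```text
scene 42.045129303279225 -0.16287033032189166 [1.28757588 0.84454687 0.92085249] [-0.51289417 -0.66089763 -0.54786303]
top 47.02641182407738 -0.04243665472879911 [ 0.3461792  -0.10737699  1.44071884] [ 0.16023805 -0.00190428 -0.98707656]
{'time_s': 0.1, 'joint_positions': array([ 6.76677694e+01,  1.36760234e+01, -8.12353101e-01,  7.55846875e+01,
       -1.35361872e-03,  9.00012289e+01]), 'joint_vel': array([ 0.0754238 , -0.02271809,  0.11990942, -0.06054328,  0.06601429,
       -0.07661221]), 'effort': array([ 5.99114810e-05, -5.39721572e+01,  3.46997809e+01,  1.33671885e-02,
        3.71746478e-05, -1.22273839e-06]), 'tcp_pos': array([0.1993835 , 0.48535476, 0.30335392]), 'orientation': array([-1.79926936e+02,  1.35518466e-03,  1.57666542e+02]), 'ft_force': array([-0.95572989,  0.82624897, -0.0893832 ]), 'wrist_torque': array([0.03266062, 0.00623534, 0.00429554]), 'finger_gap': 1.0020803624643724}
```

View pics/scene0.png

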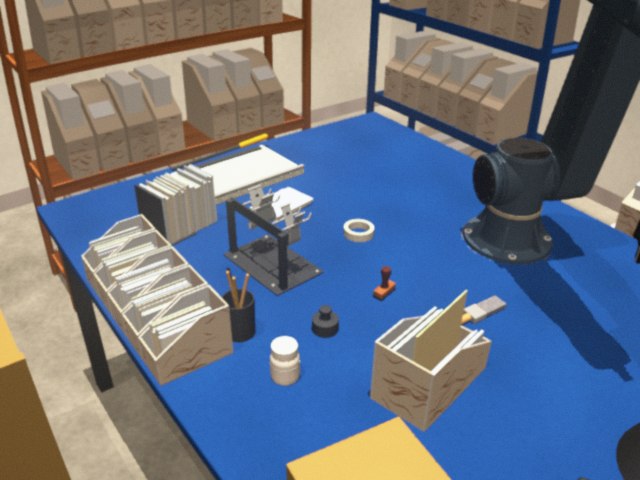

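View pics/top0.png

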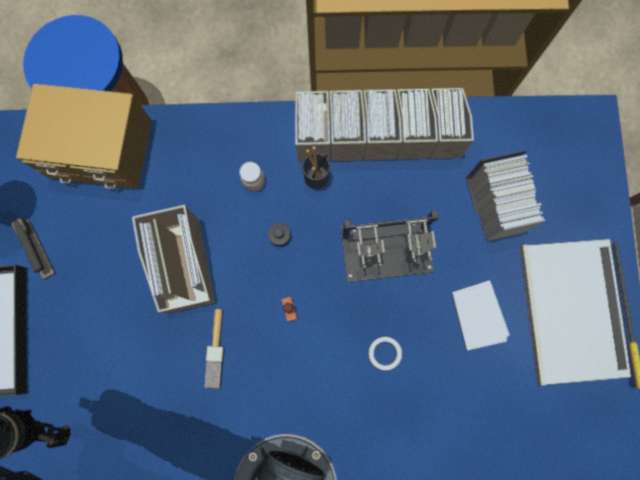

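```bash
python3 - <<'E'
from h import *
import pickle
t=pickle.load(open("top0.pkl","rb"))["img"];s=pickle.load(open("scene0.pkl","rb"))["img"]
def cr(i,x,y,w,h,k): return cv2.resize(i[y:y+h,x:x+w],None,fx=k,fy=k,interpolation=cv2.INTER_CUBIC)
o=np.zeros((600,800,3),np.uint8)
o[:300,:400]=cr(t,340,205,100,75,4); o[:300,400:]=cr(s,220,175,100,75,4)
o[300:,:400]=cr(t,125,195,100,75,4)
o[300:,400:]=cr(s,370,285,100,75,4)
cv2.imwrite("pics/crop.png",o[:,:,::-1])
E
```

```text
(no output)
```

View pics/crop.png

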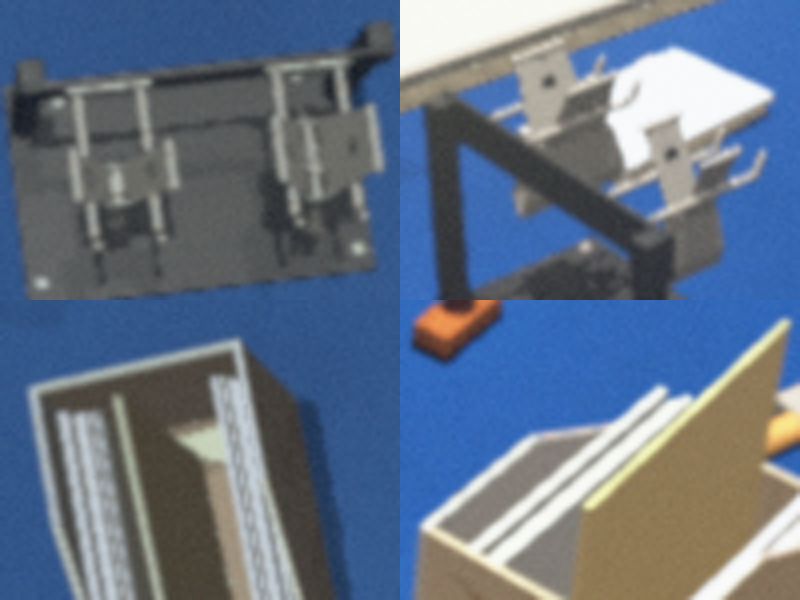

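```bash
python3 - <<'E'
from h import *
import pickle
t=pickle.load(open("top0.pkl","rb"));s=pickle.load(open("scene0.pkl","rb"))
def seg(n,c,a,b,z):
    A=onz(c,*a,z);B=onz(c,*b,z);d=B-A
    print(n,A.round(4),B.round(4),"mid",((A+B)/2).round(4),"len",round(np.linalg.norm(d),4),"ang",round(np.degrees(np.arctan2(d[1],d[0])),1)); return A,B
A,B=seg("card",s,(417.5,336.75),(466.25,290.5),.185)
print(proj(t,A),proj(t,B))
# buff mask in top view near the card
im=t["img"].astype(int); m=((im[...,0]-im[...,2])>25)&(im.sum(2)>420); m[:, :150]=0;m[:,195:]=0;m[:205]=0;m[300:]=0
n,l,st,ce=cv2.connectedComponentsWithStats(m.astype(np.uint8))
for i in range(1,n):
    if st[i,4]>15:
        ys,xs=np.where(l==i);print(st[i],xs[ys==ys.min()].mean(),ys.min(),xs[ys==ys.max()].mean(),ys.max())
seg("strip",t,(347.5,222.5),(434.5,213.75),.16)
R=seg("rightbar",t,(433.75,231.25),(435,247.5),.179)
L=seg("leftbar",t,(409,234),(412.5,251),.179)
m=(R[0]+R[1]+L[0]+L[1])/4;print("ends",m)
sR=seg("sc bar far?",s,(220+115/4,175+58/4),(220+163/4,175+42/4),.179)
seg("sc bar near",s,(220+160/4,175+102/4),(220+210/4,175+78/4),.179)
# rail strip centre -> hang points
S=onz(t,347.5,222.5,.16);E=onz(t,434.5,213.75,.16);u=(S-E)/np.linalg.norm(S-E)
x=np.array([u[1],-u[0],0]);O=(S+E)/2-x*.058
print("rail O",O,"yaw",np.degrees(np.arctan2(x[1],x[0])),"hang-",O-u*.06,"hang+",O+u*.06)
for z in(.127,.179): print(proj(t,np.r_[(O-u*.06)[:2],z]),proj(s,np.r_[(O-u*.06)[:2],z]))
E
```

```text
card [0.6489 0.288  0.185 ] [0.4764 0.2469 0.185 ] mid [0.5627 0.2675 0.185 ] len 0.1773 ang -166.6
[152.39595589 219.13077192] [168.29816563 292.11598565]
[178 238  17  62 191] 180.0 238 192.0 299
strip [ 0.6348 -0.1698  0.16  ] [ 0.6511 -0.3781  0.16  ] mid [ 0.6429 -0.2739  0.16  ] len 0.2089 ang -85.5
rightbar [ 0.6047 -0.3698  0.179 ] [ 0.566  -0.3706  0.179 ] mid [ 0.5854 -0.3702  0.179 ] len 0.0386 ang -178.9
leftbar [ 0.5995 -0.3116  0.179 ] [ 0.5591 -0.3177  0.179 ] mid [ 0.5793 -0.3146  0.179 ] len 0.0409 ang -171.4
ends [ 0.5823242  -0.34241119  0.179     ]
sc bar far? [ 0.6032 -0.3635  0.179 ] [ 0.5674 -0.3643  0.179 ] mid [ 0.5853 -0.3639  0.179 ] len 0.0358 ang -178.8
sc bar near [ 0.6099 -0.2993  0.179 ] [ 0.5688 -0.3072  0.179 ] mid [ 0.5894 -0.3032  0.179 ] len 0.0419 ang -169.1
rail O [ 0.58510813 -0.27844359  0.16      ] yaw 4.483535343812275 hang- [ 0.58979848 -0.33825998  0.16      ] hang+ [ 0.58041777 -0.2186272   0.16      ]
[416.93517181 241.96642094] [259.40159422 210.06473364]
[420.62577905 237.81076263] [258.60678071 191.94896418]
```

carry_out(
  targets=[
    {"jaw": 0, "dx": 20, "dy": -45, "dz": 10, "roll": 0.03},
    {"jaw": 0, "dx": 45, "dy": -95, "dz": 20, "roll": 0.06},
    {"jaw": 0, "dx": 70, "dy": -145, "dz": 25, "roll": 0.09},
    {"jaw": 0, "dx": 95, "dy": -195, "dz": 30, "roll": 0.12},
    {"jaw": 0, "dx": 120, "dy": -245, "dz": 30, "roll": 0.15},
    {"jaw": 0, "dx": 140, "dy": -295, "dz": 30, "roll": 0.18},
    {"jaw": 0, "dx": 160, "dy": -345, "dz": 30, "roll": 0.21},
    {"jaw": 0, "dx": 180, "dy": -390, "dz": 30, "roll": 0.24},
  ],
)

```text
time_s: 1.1
tcp_pos: [0.3797, 0.0938, 0.3339]
orientation: [-180.0, 0.0, 171.5]
ft_force: [0.5, 0.7, -0.3]
finger_gap: 0.999
```

```bash
python3 - <<'E'
from h import *
s=env.state()
for k in("time_s","joint_positions","tcp_pos","orientation"):print(k,np.round(s[k],3))
E
```

```text
time_s 1.1
joint_positions [ 1.3877e+01 -1.2700e-01 -1.2524e+01  7.7598e+01 -6.0000e-03  2.2419e+01]
tcp_pos [0.38  0.094 0.334]
orientation [-1.79997e+02  7.00000e-03  1.71459e+02]
```

carry_out(
  targets=[
    {"jaw": 0, "dx": 25, "dy": -55, "dz": 0, "roll": 0.03},
    {"jaw": 0, "dx": 50, "dy": -110, "dz": 0, "roll": 0.06},
    {"jaw": 0, "dx": 75, "dy": -165, "dz": 0, "roll": 0.09},
    {"jaw": 0, "dx": 100, "dy": -220, "dz": 0, "roll": 0.12},
    {"jaw": 0, "dx": 125, "dy": -275, "dz": 0, "roll": 0.15},
    {"jaw": 0, "dx": 155, "dy": -330, "dz": 0, "roll": 0.18},
    {"jaw": 0, "dx": 180, "dy": -380, "dz": 0, "roll": 0.205},
    {"jaw": 0, "dx": 206, "dy": -431, "dz": -20, "roll": 0.228},
  ],
)

```text
time_s: 2.1
tcp_pos: [0.5865, -0.3375, 0.3146]
orientation: [-179.9, 0.1, -175.5]
ft_force: [0.6, 0.1, 0.2]
finger_gap: 0.997
```

```bash
cat > look.py <<'E'
from h import *
import sys,pickle
n=sys.argv[1]; s=env.state(); T=np.array(s["tcp_pos"]); print(T.round(4),np.round(s["orientation"],2),round(s["finger_gap"],3),s["time_s"])
o=np.zeros((300*(1),800,3),np.uint8)
for i,nm in enumerate(("top","scene")):
    c=env.camera(nm); pickle.dump(c,open(f"{nm}_{n}.pkl","wb"))
    p=proj(c,T-[0,0,.06]); x=int(np.clip(p[0]-50,0,540));y=int(np.clip(p[1]-37,0,405))
    print(nm,"crop origin",x,y)
    o[:,400*i:400*i+400]=cv2.resize(c["img"][y:y+75,x:x+100],(400,300),interpolation=cv2.INTER_CUBIC)
cv2.imwrite(f"pics/{n}.png",o[:,:,::-1])
E
python3 look.py above
```

```text
[ 0.5865 -0.3375  0.3146] [-1.7993e+02  1.1000e-01 -1.7549e+02] 0.997 2.1
top crop origin 376 195
scene crop origin 208 127
```

View pics/above.png

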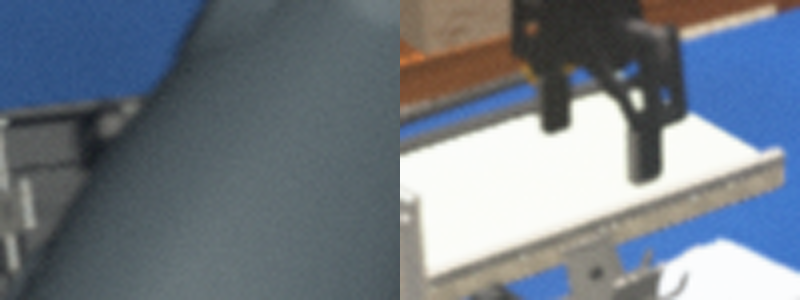

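carry_out(
  targets=[
    {"jaw": 0, "dx": 0, "dy": 0, "dz": -10, "roll": 0},
    {"jaw": 0, "dx": 0, "dy": 0, "dz": -20, "roll": 0},
    {"jaw": 0, "dx": 0, "dy": 0, "dz": -30, "roll": 0},
    {"jaw": 0, "dx": 0, "dy": 0, "dz": -40, "roll": 0},
    {"jaw": 0, "dx": 0, "dy": 0, "dz": -50, "roll": 0},
    {"jaw": 0, "dx": 0, "dy": 0, "dz": -60, "roll": 0},
    {"jaw": 0, "dx": 0, "dy": 0, "dz": -60, "roll": 0},
    {"jaw": 0, "dx": 0, "dy": 0, "dz": -60, "roll": 0},
  ],
)

```text
time_s: 3.2
tcp_pos: [0.5856, -0.3355, 0.2541]
orientation: [-180.0, 0.0, -175.5]
ft_force: [0.7, -0.5, -0.4]
finger_gap: 0.998
```

```bash
sed 's/"top","scene"/"scene",/; s/300\*(1),800/600,800/; s/-50,0/-40,0/; s/-37,0/-30,0/; s/y+75,x:x+100/y+60,x:x+80/; s/400\*i:400\*i+400/:/; s/(400,300)/(800,600)/' look.py > look1.py
python3 look1.py near; python3 - <<'E'
from h import *
c=env.camera("scene");T=np.array(env.state()["tcp_pos"])
for n,z in(("tip",T[2]-.06),("ends",.179)): print(n,proj(c,[T[0],T[1],z]))
E
```

```text
[ 0.5856 -0.3355  0.2541] [-1.7998e+02  2.0000e-02 -1.7553e+02] 0.998 3.2
scene crop origin 220 156
tip [260.3764057  186.46313436]
ends [260.60162111 191.91468253]
```

View pics/near.png

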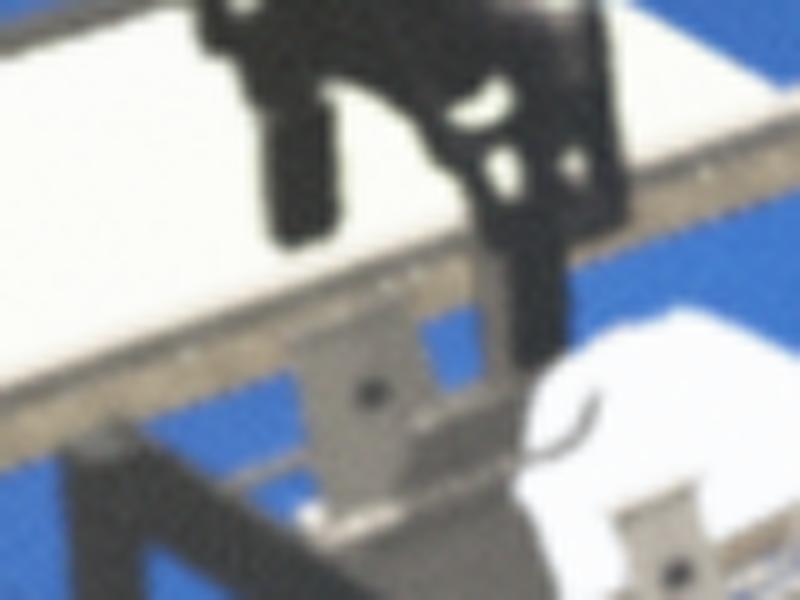

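carry_out(
  force=40,
  targets=[
    {"jaw": 0, "dx": 0, "dy": 0, "dz": -10, "roll": 0},
    {"jaw": 0, "dx": 0, "dy": 0, "dz": -22, "roll": 0},
    {"jaw": 0, "dx": 0, "dy": 0, "dz": -22, "roll": 0},
    {"jaw": 0.15, "dx": 0, "dy": 0, "dz": -22, "roll": 0},
    {"jaw": 0.25, "dx": 0, "dy": 0, "dz": -22, "roll": 0},
    {"jaw": 0.3, "dx": 0, "dy": 0, "dz": -22, "roll": 0},
    {"jaw": 0.35, "dx": 0, "dy": 0, "dz": -22, "roll": 0},
    {"jaw": 0.4, "dx": 0, "dy": 0, "dz": -22, "roll": 0},
  ],
)

```text
time_s: 4.3
tcp_pos: [0.5863, -0.3377, 0.2342]
orientation: [-179.7, 0.2, -175.6]
ft_force: [-0.4, -7.8, 7.6]
finger_gap: 0.605
```

carry_out(
  targets=[
    {"jaw": 0.5, "dx": 0, "dy": 0, "dz": 0, "roll": 0},
    {"jaw": 0.6, "dx": 0, "dy": 0, "dz": 0, "roll": 0},
    {"jaw": 0.7, "dx": 0, "dy": 0, "dz": 0, "roll": 0},
    {"jaw": 0.8, "dx": 0, "dy": 0, "dz": 0, "roll": 0},
    {"jaw": 1, "dx": 0, "dy": 0, "dz": 0, "roll": 0},
    {"jaw": 1, "dx": 0, "dy": 0, "dz": 0, "roll": 0},
    {"jaw": 1, "dx": 0, "dy": 0, "dz": 0, "roll": 0},
    {"jaw": 1, "dx": 0, "dy": 0, "dz": 0, "roll": 0},
  ],
)

```text
time_s: 5.3
tcp_pos: [0.5855, -0.3354, 0.2319]
orientation: [-180.0, -0.0, -175.5]
ft_force: [0.3, 0.2, -0.9]
finger_gap: 0.319
```

```bash
python3 look1.py grip
```

```text
[ 0.5855 -0.3354  0.2319] [-179.99   -0.   -175.52] 0.319 5.3
scene crop origin 220 164
```

View pics/grip.png

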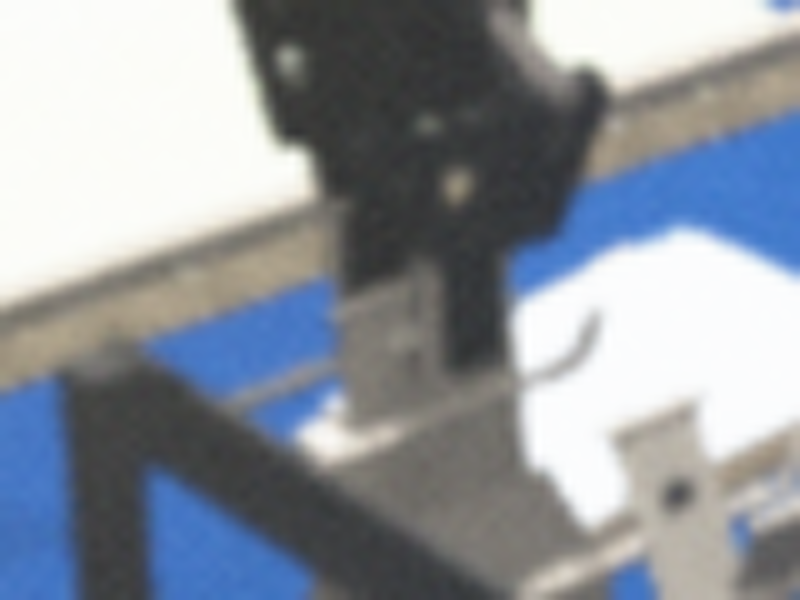

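carry_out(
  targets=[
    {"jaw": 1, "dx": 0, "dy": 0, "dz": 8, "roll": 0},
    {"jaw": 1, "dx": 0, "dy": 0, "dz": 20, "roll": 0},
    {"jaw": 1, "dx": 0, "dy": 0, "dz": 35, "roll": 0},
    {"jaw": 1, "dx": 0, "dy": 0, "dz": 55, "roll": 0},
    {"jaw": 1, "dx": 0, "dy": 0, "dz": 75, "roll": 0},
    {"jaw": 1, "dx": 0, "dy": 0, "dz": 100, "roll": 0},
    {"jaw": 1, "dx": 0, "dy": 0, "dz": 125, "roll": 0},
    {"jaw": 1, "dx": 0, "dy": 0, "dz": 140, "roll": 0},
  ],
)

```text
time_s: 6.35
tcp_pos: [0.5855, -0.3355, 0.3746]
orientation: [-179.9, 0.1, -175.5]
ft_force: [0.0, 0.7, -1.0]
finger_gap: 0.32
```

```bash
python3 look1.py lift
```

```text
[ 0.5855 -0.3355  0.3746] [-1.7991e+02  1.3000e-01 -1.7552e+02] 0.32 6.35
scene crop origin 218 111
```

View pics/lift.png

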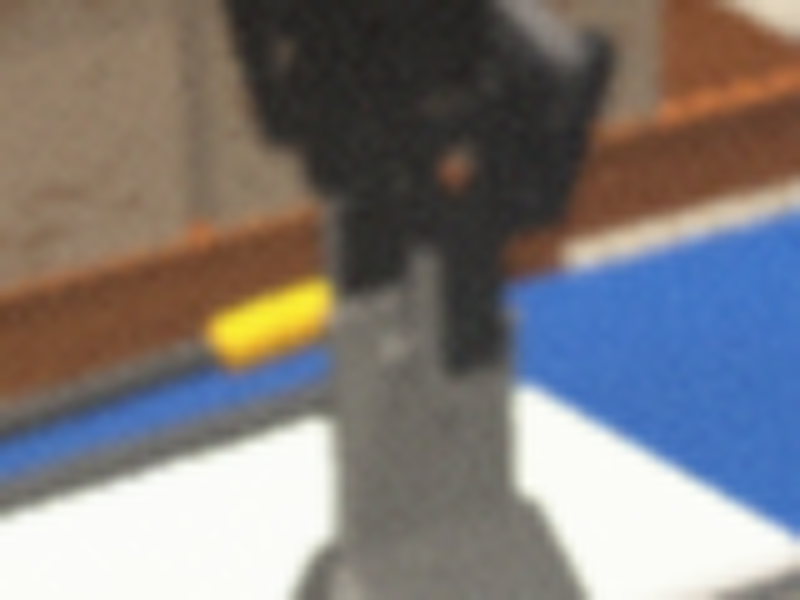

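carry_out(
  targets=[
    {"jaw": 1, "dx": 0, "dy": 20, "dz": 15, "roll": 0},
    {"jaw": 1, "dx": 0, "dy": 60, "dz": 25, "roll": 0.02},
    {"jaw": 1, "dx": 0, "dy": 105, "dz": 25, "roll": 0.04},
    {"jaw": 1, "dx": 0, "dy": 150, "dz": 25, "roll": 0.06},
    {"jaw": 1, "dx": 0, "dy": 195, "dz": 25, "roll": 0.08},
    {"jaw": 1, "dx": 0, "dy": 240, "dz": 25, "roll": 0.1},
    {"jaw": 1, "dx": 0, "dy": 285, "dz": 25, "roll": 0.12},
    {"jaw": 1, "dx": 0, "dy": 320, "dz": 25, "roll": 0.14},
  ],
)

```text
time_s: 7.4
tcp_pos: [0.5846, -0.0127, 0.3976]
orientation: [180.0, 0.0, -167.4]
ft_force: [0.1, -0.2, -0.4]
finger_gap: 0.319
```

```bash
python3 - <<'E'
from h import *
import pickle
t=pickle.load(open("top0.pkl","rb"));s=pickle.load(open("scene0.pkl","rb"))
X,e=tri(t,(154.5,219.25),s,(417.5,336.75));print("end far",X.round(4),np.round(e,4))
# top view: bright narrow line around predicted
im=t["img"].astype(float);g=im[...,:2].sum(2)
pts=[]
for v in range(224,290,3):
    u0=153.5+(v-219)*(168.3-152.4)/73; a=int(u0)-5; row=g[v-1:v+2,a:a+12].mean(0); w=np.clip(row-np.median(row)-25,0,None)
    pts.append((v,round((w*np.arange(a,a+12)).sum()/max(w.sum(),1e-6),1),int(w.max())))
print(pts)
P=np.array([onz(t,u,v,.185) for v,u,m in pts if m>60])
if len(P)>3:
    k=np.polyfit(P[:,0],P[:,1],1);print("line y(.563)=",np.polyval(k,.563),"ang",np.degrees(np.arctan(k[0])))
g=s["img"].astype(float);yl=g[...,0]+g[...,1]-0*g[...,2]
pts=[]
for f in np.linspace(.08,.92,15):
    c0=np.array([417.5,336.75])*(1-f)+np.array([466.25,290.5])*f; n=np.array([-46.25,-48.75])/67.2
    q=[c0+n*d for d in np.arange(-4,4.1,.5)]
    val=[cv2.getRectSubPix(yl.astype(np.float32),(1,1),tuple(map(float,p)))[0,0] for p in q]
    w=np.clip(np.array(val)-np.median(val)-30,0,None); pts.append(np.average(q,axis=0,weights=w+1e-9))
P=np.array([onz(s,*p,.185) for p in pts]);k=np.polyfit(P[:,0],P[:,1],1)
print("scene line y(.563)=",np.polyval(k,.563),"ang",np.degrees(np.arctan(k[0])),"res",np.std(P[:,1]-np.polyval(k,P[:,0])))
E
```

```text
end far [0.648  0.285  0.1825] [0.0016 0.0016]
[(224, np.float64(153.0), 107), (227, np.float64(154.0), 92), (230, np.float64(153.7), 111), (233, np.float64(155.3), 99), (236, np.float64(156.2), 113), (239, np.float64(156.4), 114), (242, np.float64(157.3), 102), (245, np.float64(158.5), 128), (248, np.float64(158.8), 117), (251, np.float64(159.7), 120), (254, np.float64(160.8), 132), (257, np.float64(160.7), 123), (260, np.float64(162.1), 128), (263, np.float64(163.0), 135), (266, np.float64(163.1), 122), (269, np.float64(164.2), 139), (272, np.float64(165.0), 140), (275, np.float64(165.3), 124), (278, np.float64(166.1), 143), (281, np.float64(166.8), 138), (284, np.float64(167.5), 132), (287, np.float64(168.1), 146)]
line y(.563)= 0.26662494182124225 ang 14.755237069505574
scene line y(.563)= 0.26444389218316405 ang 11.719085486902754 res 0.0018656862395226524
```

carry_out(
  targets=[
    {"jaw": 1, "dx": -3, "dy": 40, "dz": 0, "roll": 0.0},
    {"jaw": 1, "dx": -6, "dy": 85, "dz": 0, "roll": 0.01},
    {"jaw": 1, "dx": -10, "dy": 130, "dz": 0, "roll": 0.02},
    {"jaw": 1, "dx": -14, "dy": 175, "dz": 0, "roll": 0.02},
    {"jaw": 1, "dx": -18, "dy": 220, "dz": 0, "roll": 0.02},
    {"jaw": 1, "dx": -22, "dy": 260, "dz": 0, "roll": 0.02},
    {"jaw": 1, "dx": -22, "dy": 279, "dz": 0, "roll": 0.02},
    {"jaw": 1, "dx": -22, "dy": 279, "dz": 0, "roll": 0.02},
  ],
)

```text
time_s: 8.4
tcp_pos: [0.5629, 0.2648, 0.3968]
orientation: [-180.0, -0.0, -166.2]
ft_force: [-0.3, 0.7, -0.6]
finger_gap: 0.317
```

```bash
cat > look2.py <<'E'
from h import *
import sys
n,k=sys.argv[1],int(sys.argv[2]); s=env.state(); T=np.array(s["tcp_pos"]); print(T.round(4),np.round(s["orientation"],2),round(s["finger_gap"],3),s["time_s"])
c=env.camera("scene"); w,h=800//k,600//k
p=proj(c,T-[0,0,.13]); x=int(p[0]-w/2);y=int(p[1]-h/2)
o=cv2.resize(c["img"][y:y+h,x:x+w],(w*k,h*k),interpolation=cv2.INTER_CUBIC)
print("origin",x,y)
a=np.radians(s["orientation"][2]); ux=np.array([np.cos(a),np.sin(a),0]);uy=np.array([-ux[1],ux[0],0])
for nm,d in(("bar",.05),("pin",.108),("lips",.149)):
    P=T-[0,0,d]; L=.018 if nm=="bar" else .04
    print(nm,[((proj(c,P+ux*i*L+uy*j*.0145)-[x,y])*k).round().astype(int).tolist() for i in(-1,1) for j in(-1,1)])
print("card mid",((proj(c,[.562,.266,.185])-[x,y])*k).round())
cv2.imwrite(f"pics/{n}.png",o[:,:,::-1])
E
python3 look2.py card1 8
```

```text
[0.5629 0.2648 0.3968] [-1.7999e+02 -2.0000e-02 -1.6623e+02] 0.317 8.4
origin 397 238
bar [[470, 67], [352, 18], [551, -3], [435, -49]]
pin [[384, 334], [269, 283], [562, 174], [450, 127]]
lips [[361, 485], [248, 433], [536, 320], [427, 272]]
card mid [367. 592.]
```

View pics/card1.png

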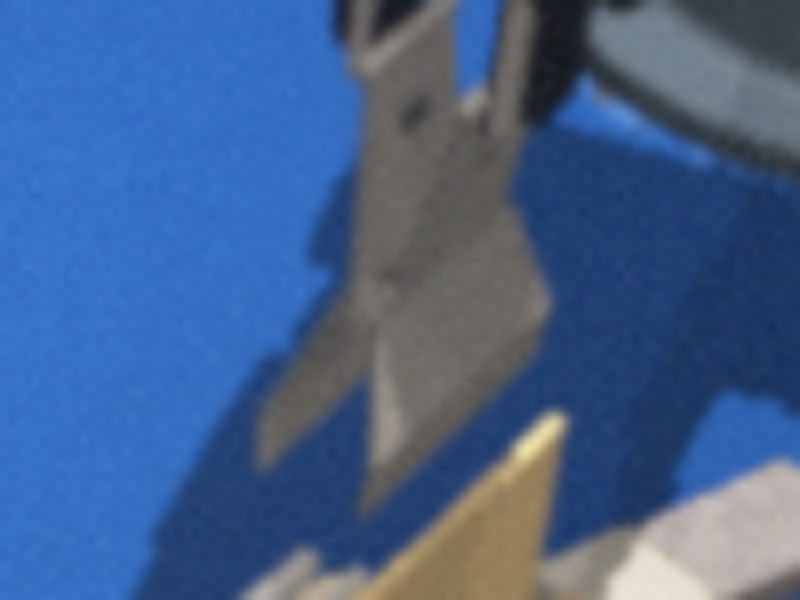

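carry_out(
  targets=[
    {"jaw": 1, "dx": 2, "dy": 0, "dz": -5, "roll": 0},
    {"jaw": 1, "dx": 4, "dy": 0, "dz": -12, "roll": 0},
    {"jaw": 1, "dx": 5, "dy": 0, "dz": -20, "roll": 0},
    {"jaw": 1, "dx": 5, "dy": 0, "dz": -28, "roll": 0},
    {"jaw": 1, "dx": 5, "dy": 0, "dz": -35, "roll": 0},
    {"jaw": 1, "dx": 5, "dy": 0, "dz": -40, "roll": 0},
    {"jaw": 1, "dx": 5, "dy": 0, "dz": -40, "roll": 0},
    {"jaw": 1, "dx": 5, "dy": 0, "dz": -40, "roll": 0},
  ],
)

```text
time_s: 9.45
tcp_pos: [0.5685, 0.2636, 0.3572]
orientation: [-180.0, 0.0, -166.3]
ft_force: [-0.0, -0.8, -1.0]
finger_gap: 0.318
```

```bash
sed -i 's/,.05),/,.061),/; s/,.108)/,.117)/; s/,.149)/,.158)/' look2.py; python3 look2.py card2 8; python3 -c "
from h import *
c=env.camera('top');T=np.array(env.state()['tcp_pos']);p=proj(c,T-[0,0,.15]).astype(int);print(p);x,y=p-[50,37];cv2.imwrite('pics/top2.png',cv2.resize(c['img'][y:y+75,x:x+100],(800,600),interpolation=cv2.INTER_CUBIC)[:,:,::-1])"
```

```text
[0.5685 0.2636 0.3572] [-1.8000e+02  2.0000e-02 -1.6635e+02] 0.318 9.45
origin 392 257
bar [[457, 116], [343, 65], [538, 44], [425, -5]]
pin [[374, 367], [263, 314], [551, 201], [443, 153]]
lips [[352, 509], [243, 456], [527, 341], [421, 292]]
card mid [407. 440.]
[159 251]
```

View pics/card2.png

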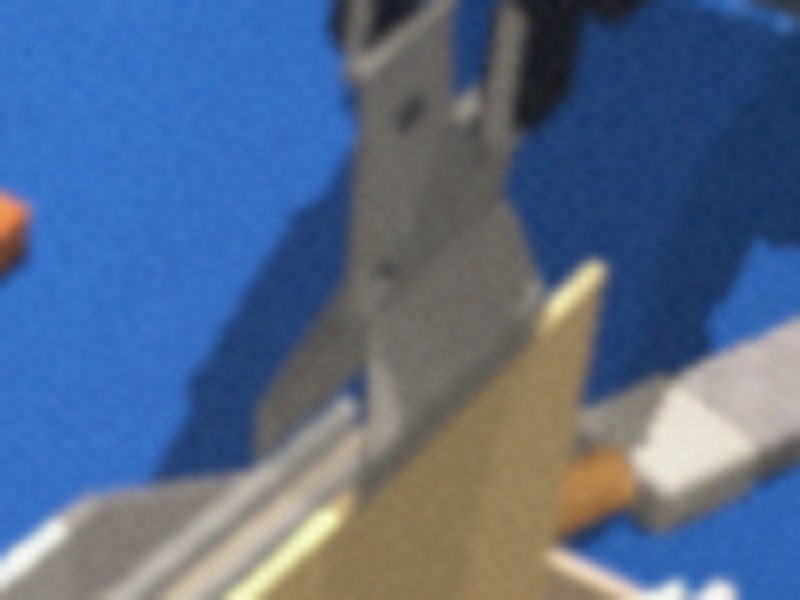

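View pics/top2.png

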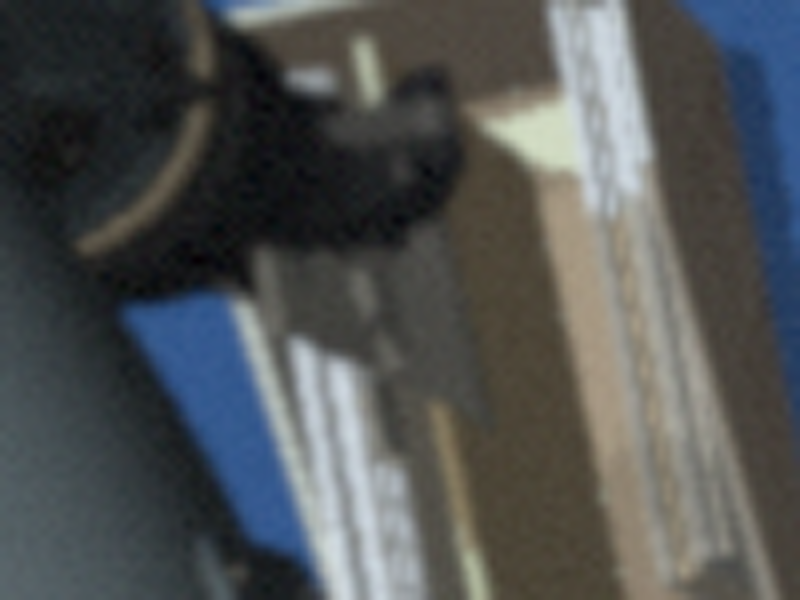

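carry_out(
  targets=[
    {"jaw": 1, "dx": 0, "dy": 2, "dz": 0, "roll": 0},
    {"jaw": 1, "dx": 0, "dy": 2, "dz": -3, "roll": 0},
    {"jaw": 1, "dx": 0, "dy": 2, "dz": -7, "roll": 0},
    {"jaw": 1, "dx": 0, "dy": 2, "dz": -11, "roll": 0},
    {"jaw": 1, "dx": 0, "dy": 2, "dz": -15, "roll": 0},
    {"jaw": 1, "dx": 0, "dy": 2, "dz": -19, "roll": 0},
    {"jaw": 1, "dx": 0, "dy": 2, "dz": -22, "roll": 0},
    {"jaw": 1, "dx": 0, "dy": 2, "dz": -22, "roll": 0},
  ],
)

```text
time_s: 10.55
tcp_pos: [0.5684, 0.2655, 0.3346]
orientation: [-180.0, -0.0, -166.4]
ft_force: [0.2, 0.2, -1.1]
finger_gap: 0.319
```

```bash
python3 look2.py card3 8; python3 -c "
from h import *
c=env.camera('top');T=np.array(env.state()['tcp_pos']);x,y=134,232
a=cv2.resize(c['img'][y:y+50,x:x+33],None,fx=12,fy=12,interpolation=cv2.INTER_CUBIC)[:,:,::-1]
b=cv2.imread('pics/card3.png')[:,200:600]
cv2.imwrite('pics/both3.png',np.hstack([a,b]));print(a.shape)"
```

```text
[0.5684 0.2655 0.3346] [-1.7999e+02 -3.0000e-02 -1.6635e+02] 0.319 10.55
origin 391 267
bar [[458, 123], [345, 72], [539, 50], [427, 1]]
pin [[376, 370], [266, 317], [552, 202], [445, 154]]
lips [[354, 509], [247, 456], [528, 339], [423, 290]]
card mid [415. 360.]
(600, 396, 3)
```

View pics/both3.png

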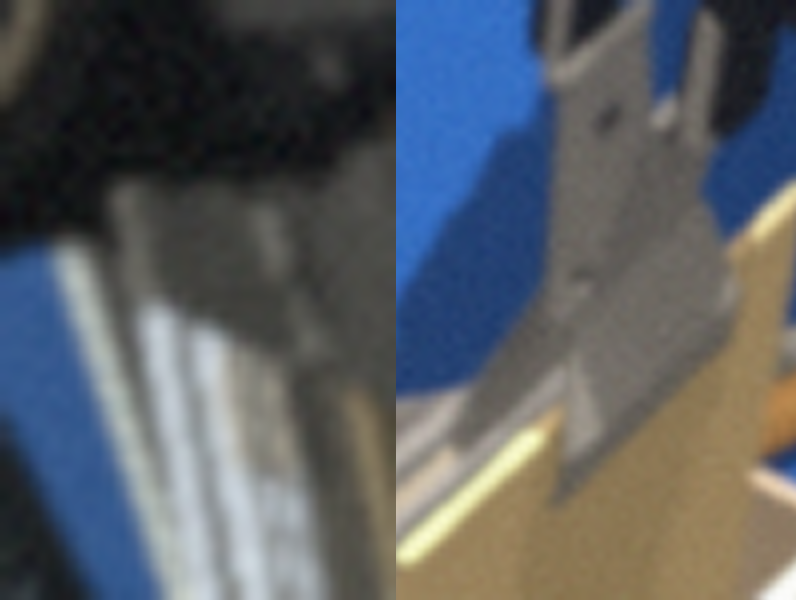

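carry_out(
  targets=[
    {"jaw": 1, "dx": 0, "dy": 1, "dz": -2, "roll": 0},
    {"jaw": 1, "dx": 0, "dy": 1, "dz": -4, "roll": 0},
    {"jaw": 1, "dx": 0, "dy": 1, "dz": -7, "roll": 0},
    {"jaw": 1, "dx": 0, "dy": 1, "dz": -10, "roll": 0},
    {"jaw": 1, "dx": 0, "dy": 1, "dz": -12, "roll": 0},
    {"jaw": 1, "dx": 0, "dy": 1, "dz": -14, "roll": 0},
    {"jaw": 1, "dx": 0, "dy": 1, "dz": -14, "roll": 0},
    {"jaw": 1, "dx": 0, "dy": 1, "dz": -14, "roll": 0},
  ],
)

```text
time_s: 11.65
tcp_pos: [0.5685, 0.2666, 0.3209]
orientation: [-180.0, 0.0, -166.4]
ft_force: [-0.1, 0.2, -0.2]
finger_gap: 0.319
```

```bash
python3 look2.py card4 8; python3 -c "
from h import *
print(env.state()['ft_force'],env.state()['wrist_torque'])"
```

```text
[0.5685 0.2666 0.3209] [-1.8000e+02  1.0000e-02 -1.6635e+02] 0.319 11.65
origin 391 273
bar [[454, 127], [341, 76], [534, 53], [423, 4]]
pin [[372, 372], [262, 319], [547, 203], [441, 154]]
lips [[350, 509], [243, 456], [523, 338], [419, 288]]
card mid [415. 312.]
[-0.15299613  1.0388106  -1.83237713] [ 0.02310615 -0.01951885 -0.02135407]
```

View pics/card4.png

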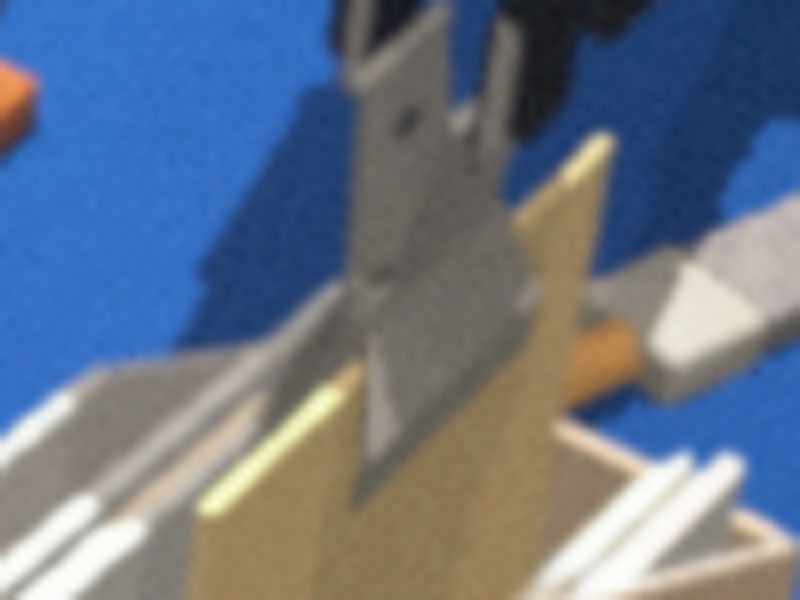

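```bash
python3 -c "
from workcell import env
print(env.finish_job()); s=env.state(); print(s['time_s'],s['tcp_pos'],s['finger_gap'],s['ft_force'])"
```

```text
the job is handed in; nothing more can be done
None
the job is handed in; nothing more can be done
```

I lifted the wide clip off its hook and squeezed it fully open with 40 N on the handle ends. I then lowered it astride the middle of the card's top edge and handed the job in at about 11.7 s, still holding it open there. No verdict is reported, so these are my last checks before handing in:

- **Height:** the card edge is about 19–22 mm below the pin, about half-way up the jaws. The picture gave about 21.5 mm and the arm pose about 19 mm.
- **Position along the edge:** the clip is about 1 mm from the middle of the card.
- **Squareness:** the clip is turned within about 2° of the card. My readings of the card's angle ranged from 11.7° to 14.8°, against 13.6° for the clip.
- **Centring:** the clip's middle plane is about 1–2 mm from the card. The two cameras disagreed by about 2 mm here, so I set the clip between their readings.
- **Grip:** the gripper opening held steady at 0.319, about 27 mm. That is slightly under the 30 mm given for a fully open clip, so I take it to be against its stop.
- **Contact:** the wrist forces stayed around 0–2 N, at sensor noise, with no sign of touching the card. The last picture shows the card passing between the jaws. Its far jaw is partly hidden, so clearance on that side rests on the centring estimate.

I did not check the narrow clip or the other things on the table after the move; the path kept well above them.

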